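# Clear the glue bottle out of the bead drawer and shut it

### The job

The top drawer of the pink bead cabinet cannot shut because a tall white glue bottle with a red nozzle has been left standing in it. Take that bottle out, keeping it upright, and stand it in the lilac tray; then push the drawer fully shut.

Things in the scene. Friction and masses are not known exactly. Their poses are not given: they have to be found in the camera images.
- glue_bottle: White round glue bottle, paper label, red pointed nozzle (not the blue bottle); 130 mm tall, about 110 g. Body 40 mm across and straight to 94 mm up, nozzle at most 22 mm wide. Origin: centre of its underside, z up. Stands loose on the drawer's floor, 75 mm above the table, too tall to pass under the cabinet's top. Gripped 75 mm above its foot, the fingertips clear cabinet and drawer.
- tray: Lilac open tray fixed to the table, 140 x 140 mm outside, 35 mm high, walls 5 mm, floor 5 mm above the table, empty. Origin: centre of its underside; x and y run along its sides.
- cabinet_drawer0 (a joint): How far the top drawer of the pink two-drawer cabinet is open, in m: 0 fully shut, at most 0.15; starts open 0.12 to 0.15. The cabinet is fixed, 220 mm deep, 180 mm wide, 130 mm high. The drawer runs freely (about 1 to 2 N) and stays where it is left.
- cabinet_drawer0_handle (a point): Middle of the top drawer's white bar handle, 95 mm above the table; moves with the drawer. Drawer's axes: x level into the cabinet, the way it shuts; y along the bar; z up. Bar 11 mm thick, 100 mm long, 35 mm in front of the drawer's front panel (174 mm wide, from 68 to 118 mm above the table). Push on the bar or the panel.
Things that resemble listed ones, but are neither listed nor needed, are in the scene too. What is shaped like the tray but brown is not meant.

How it is judged:
By the outcome, as a careful person would: the job done as asked, in the order asked, and still so for the second after the job is handed in, with the robot touching nothing.
It also fails if it takes over 51 s, if anything falls off the work surface, if the arm or the gripper's body presses on something with over 40 N, if the wrist force passes 120 N, or if a joint passes its speed limit or range.

### The arm

A 6-joint arm with a two-finger parallel gripper is mounted at the origin on the work surface. World frame = base frame: x ahead of the robot, y to its left, z up, the work surface at z = 0. Lengths are in m, angles in rad, forces in N, time in s.
With the tool pointing down it reaches from about 0.275 to 0.85 m from the base axis. Payload 5.2 kg.
Tool frame: the origin (TCP) lies on the centre line of the jaws, within the pads' length; the fingertips stand 25 mm ahead of it and the grasp point (between the pads) lies 6 mm ahead of it (tips_ahead is the distance from the TCP to the fingertips, in m); z points along the fingers, y is the line along which they close (so a half turn about z gives the same grasp; the last joint's range is limited). The gripper opens to 85 mm and grips with 20 to 120 N. Pads are 22 mm wide; open, the fingers measure 114 mm over their backs; the gripper's body (76 mm by 85 mm) begins 54 mm behind the grasp point. The pads swing forward as they close: fully open they stand 13 mm farther back than shut.
Start: joints at [-1.364, 0.259, 1.535, -0, 1.348, -0.203], TCP at [0.219, -0.504, 0.256] pointing down, gripper open.
Joint ranges: [-3.14, 3.14], [-0.91, 2.08], [0.19, 2.58], [-1.22, 4.36], [0.22, 2.71], [-3.12, 3.12]. Speed limits (rad/s): [2.57, 2.57, 3.14, 3.14, 3.14, 3.14].

### API

Orientations are given as [roll, pitch, yaw] about the fixed x, y, z axes, in that order (R = Rz(yaw) Ry(pitch) Rx(roll)).
In Python, from station import * gives the robot as it stands. The module is installed in compiled form; this text tells all that it offers.
- The arm moves only by the tool step_arm, never from a script. Its argument "rows" is one flat list of numbers, 5 for each row, row after row: the shift along the tool's x, y, z in units of 30 mm (1.0 is 30 mm), then the turn about the tool's z in units of 5 degrees (1.0 is 5 degrees), then the closure, from -1 (fully open) to 1 (shut). In form: [tx, ty, tz, spin, jaw, tx, ty, tz, spin, jaw, ...]. A call has 1 to 5 rows; each row is the pose to reach, as a shift and turn from the pose commanded when the call began, along the tool's axes at that moment; what a row does not reach only later rows make up. A row lasts 1/10 s, in which the tool goes at most 50 mm and 8.59 degrees, less where a joint would pass 70% of its speed; a pose out of reach is approached as far as the arm can. A call with a gripper value outside its range is refused whole. The fingers move at their own pace and stop on an object; "squeeze" is the grip in N (left out, the last holds). Time passes only in rows, so rows that repeat a pose let the fingers close. It gives the time, the measured TCP pose, the force, the opening and the grip force at its end, in the units of the state.
- state(): the state, without advancing time (a new reading comes with each control period).
- get_image(name): name is "scene" or "top" or "wrist"; returns a dict with "pixels" (400x640x3 uint8, blue, green, red), "range_z" (400x640 float32, m along the optical axis (not along the pixel's ray), 0 where there is no reading), "fx", "fy", "cx", "cy" (pixels), "R" (3x3) and "t" (3): a world point X has camera coordinates R X + t. Camera axes: x right, y down, z forward; pixel columns grow to the right and rows downward; lengths in m; the calibration is good to about 2 mm. A picture is of the moment at which its call begins.
- close_job(): hands the job in; it is judged then, once.
Trained networks look in a picture, given as the dict that the camera call returned (one of the last four; its "shot" number tells which), for a name from the list of things; names that differ only in an ending like _2 or _b are one class to them, and where a whole thing is asked for, a point or a joint stands for the part that bears it (a point fixed in the world has none). Each returns a list of dicts, best first, with "conf" (0 to 1); they miss things now and then, are a little off and sometimes report something else, mostly with a low value. They report only what shows in the picture. A call takes as long as a camera call. They do not tell look-alikes from the thing itself.
- outline_of(thing, picture): "mask" (400x640 bool, what is visible of it) and "centre" ([row, column] as shares, 0 to 1, of the picture: columns of its width, rows of its height, amid what is visible of it).
- pinpoint(thing, picture): "centre" ([row, column] as shares, 0 to 1, of the picture: columns of its width, rows of its height: a listed point, or the origin of a listed thing).
The state is a dict: "t": time; "joint_pos": joint angles; "dq": joint speeds; "joint_efforts": joint torques, N m; "tool_pos": TCP position; "tool_rot": TCP orientation; "contact_force": force on the tool from outside, world axes, zero at the start; "ft_torque": the same for the moment, N m; "gripper_width": finger opening in m; "grasp_force": force on a finger pad.
Only numpy, scipy, OpenCV 4.12 (cv2) and the standard library are available. Lean on these libraries where they do the work, as an engineer would, in place of code of your own. Each camera call takes 0.05 s, during which the arm holds its last target. There are 200 camera calls.

## Working session

There is one attempt and no reset: what is moved stays moved. The work goes in short steps, Python scripts to look and compute and a tool call to move; the robot and the scene stay as the last step left them, time stands still between calls to the robot, and variables do not carry over. Pictures are saved under pics/ and viewed, at most 10 in all, crops included, and the job is handed in when it is done.

Besides the shell and the picture viewer there is one more tool, called after ">>>" in YAML: its name, and indented under it one key for each argument. step_arm: Moves the arm, as the interface text tells. Its arguments: {"type":"object","properties":{"rows":{"type":"array","items":{"type":"number"}},"squeeze":{"type":"number"}},"required":["rows"]}

```bash
mkdir -p pics; cat > h.py <<'E'
from station import *
import numpy as np, cv2
def world(p,u,v,z=None):
    u=np.asarray(u,float);v=np.asarray(v,float)
    if z is None: z=p["range_z"][v.astype(int),u.astype(int)]
    c=np.stack([(u-p["cx"])/p["fx"]*z,(v-p["cy"])/p["fy"]*z,z],-1)
    return (c-p["t"])@p["R"]
def onplane(p,u,v,h):
    R=np.array(p["R"]);t=np.array(p["t"]);o=-R.T@t
    d=R.T@np.array([(u-p["cx"])/p["fx"],(v-p["cy"])/p["fy"],1]); return o+d*(h-o[2])/d[2]
E
python3 - <<'E'
from h import *
for n in ("scene","top"):
    p=get_image(n); im=p["pixels"].copy(); cv2.imwrite(f"pics/{n}0.png",im)
    for th in ("glue_bottle","tray","cabinet_drawer0","cabinet_drawer0_handle"):
        for o in outline_of(th,p)[:3]:
            m=o["mask"]&(p["range_z"]>0); v,u=np.nonzero(m); w=world(p,u,v)
            print(n,th,"O",round(o["conf"],2),np.round(np.array(o["centre"])*[400,640]),np.round(np.percentile(w,[2,50,98],axis=0),3).tolist())
        for o in pinpoint(th,p)[:3] if th!="cabinet_drawer0" else []:
            c=np.array(o["centre"])*[400,640]
            h={"glue_bottle":.075,"tray":0.,"cabinet_drawer0_handle":.095}[th]
            print(n,th,"P",round(o["conf"],2),c.round(),onplane(p,c[1],c[0],h).round(3))
print(state())
E
```

```text
scene glue_bottle O 0.96 [214. 319.] [[0.667, 0.078, 0.092], [0.689, 0.099, 0.146], [0.7, 0.109, 0.202]]
scene glue_bottle P 0.69 [236. 319.] [0.683 0.094 0.075]
scene tray O 0.83 [195. 297.] [[0.477, -0.173, 0.004], [0.537, -0.15, 0.02], [0.629, -0.071, 0.038]]
scene tray P 0.9 [207. 308.] [ 0.547 -0.1    0.   ]
scene tray P 0.82 [177. 270.] [ 0.524 -0.308  0.   ]
scene cabinet_drawer0 O 0.67 [215. 331.] [[0.56, -0.015, 0.073], [0.622, 0.052, 0.096], [0.721, 0.128, 0.119]]
scene cabinet_drawer0_handle O 0.79 [216. 327.] [[0.554, -0.019, 0.071], [0.629, 0.052, 0.095], [0.722, 0.127, 0.119]]
scene cabinet_drawer0_handle P 0.58 [202. 309.] [ 0.624 -0.008  0.095]
top glue_bottle O 0.67 [176. 271.] [[0.66, 0.07, 0.083], [0.67, 0.086, 0.171], [0.692, 0.106, 0.204]]
top glue_bottle P 0.71 [184. 274.] [0.675 0.089 0.075]
top tray O 0.96 [245. 349.] [[0.479, -0.166, 0.0], [0.552, -0.097, 0.006], [0.623, -0.025, 0.038]]
top tray O 0.6 [258. 439.] [[0.446, -0.38, -0.001], [0.516, -0.317, 0.005], [0.582, -0.244, 0.037]]
top tray P 0.89 [260. 439.] [ 0.513 -0.316  0.   ]
top tray P 0.86 [247. 34
[... 310 characters left out ...]
12  0.095]
{'t': 0.8, 'joint_pos': array([-1.36377679e+00,  2.58561674e-01,  1.53499398e+00, -1.01040290e-05,
        1.34799669e+00, -2.02785161e-01]), 'dq': array([-0.00064407, -0.00079181, -0.000731  ,  0.00068312, -0.0007126 ,
       -0.00167891]), 'joint_efforts': array([-3.09111972e-03, -4.45871437e+01, -2.90886283e+01, -1.87856949e-04,
        6.54490923e-04, -7.24449279e-06]), 'tool_pos': array([ 0.21916401, -0.5044547 ,  0.25633281]), 'tool_rot': array([3.14155516e+00, 1.77691521e-05, 4.09806932e-01]), 'contact_force': array([-0.65548934, -0.40926277, -0.72697301]), 'ft_torque': array([-0.02219881, -0.01040931,  0.06419961]), 'grasp_force': 0.0, 'gripper_width': 0.08550911032901486}
```

View pics/scene0.png

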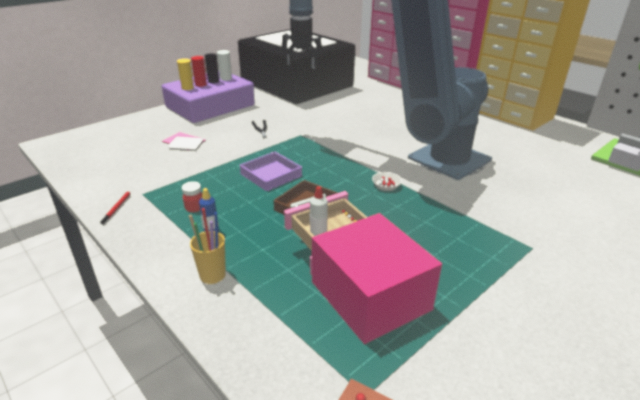

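View pics/top0.png

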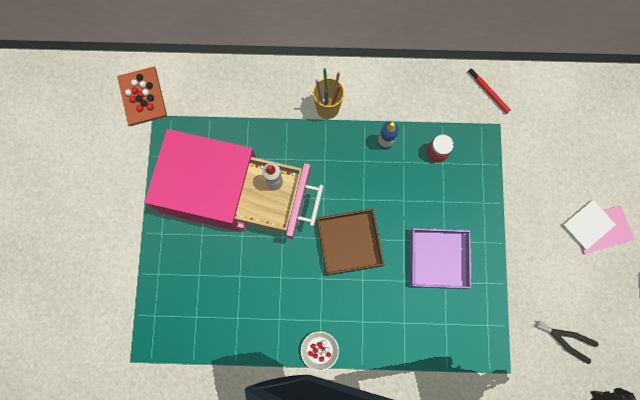

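Candidates in the top view are the white/red-nozzle bottle standing in the drawer (271,176), the blue bottle with the yellow tip (389,133) and the red jar with the white lid (440,148). The one in the drawer fits. For the tray, lilac (440,258) fits and brown (350,242) does not. I'll confirm with a crop and refine the measurements.

```bash
cat > m.py <<'E'
from h import *
p=get_image("top"); im=p["pixels"]
c=cv2.resize(im[120:300,150:480],None,fx=2.4,fy=2.4,interpolation=cv2.INTER_CUBIC); cv2.imwrite("pics/crop.png",c)
V,U=np.mgrid[0:400,0:640]; W=world(p,U.ravel(),V.ravel()).reshape(400,640,3); ok=p["range_z"]>0
def rect(m,n):
    pts=W[m&ok][:,:2].astype(np.float32); r=cv2.minAreaRect(pts); print(n,np.round(r[0],3),np.round(r[1],3),round(r[2],1),len(pts))
hsv=cv2.cvtColor(im,cv2.COLOR_BGR2HSV); H,S,B=[hsv[...,i].astype(int) for i in range(3)]
reg=(U>130)&(U<340)&(V>110)&(V<260)
rect(reg&(H>160)&(H<176)&(S>170)&(W[...,2]>.12)&(W[...,2]<.14),"cabtop")
rect(reg&(S<50)&(B>150)&(U>297)&(W[...,2]>.08)&(W[...,2]<.11),"handle")
rect(reg&(H>155)&(S>50)&(S<150)&(W[...,2]>.108)&(W[...,2]<.125)&(U>275),"panel")
rect((U>400)&(U<480)&(V>220)&(V<300)&(H>120)&(H<150)&(S>40)&(W[...,2]>-.01)&(W[...,2]<.05),"lilac")
for n in ("top","scene"):
    q=p if n=="top" else get_image("scene")
    o=outline_of("glue_bottle",q)[0]; m=o["mask"]&(q["range_z"]>0); v,u=np.nonzero(m); w=world(q,u,v)
    t=w[w[:,2]>.185]; print(n,"nozzle",t.mean(0).round(4),w[:,2].max().round(3),len(t))
    b=w[(w[:,2]>.10)&(w[:,2]<.165)]; cam=-np.array(q["R"]).T@np.array(q["t"])
    from scipy.optimize import least_squares
    if len(b)>10:
        x0=b[:,:2].mean(0); x0=x0+(x0-cam[:2])/np.linalg.norm(x0-cam[:2])*.015
        f=least_squares(lambda c:np.hypot(*(b[:,:2]-c).T)-.02,x0,loss="soft_l1",f_scale=.002); print(n,"body",f.x.round(4),len(b))
E
python3 m.py
```

```text
cabtop [0.678 0.256] [0.203 0.179] 78.5 100
handle [0.625 0.003] [0.04  0.098] 78.8 258
panel [0.63 0.03] [0.015 0.173] 78.2 485
lilac [ 0.515 -0.319] [0.153 0.14 ] 89.3 3491
top nozzle [0.6765 0.0886 0.1971] 0.208 61
top body [0.68   0.0897] 137
scene nozzle [0.682  0.0915 0.1955] 0.206 71
scene body [0.6788 0.0879] 432
```

View pics/crop.png

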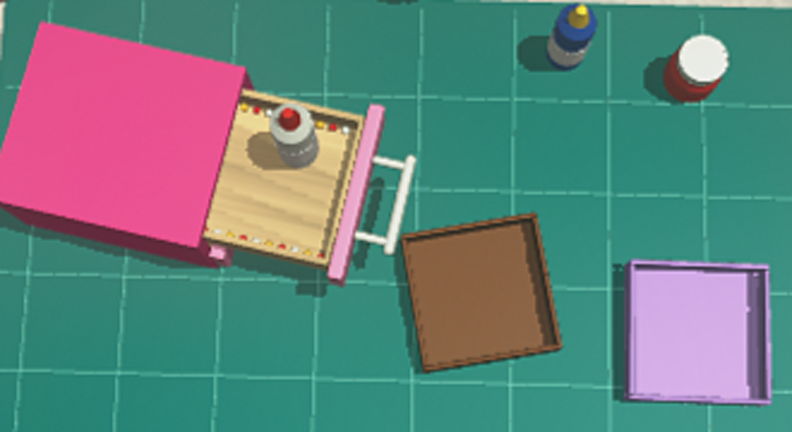

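The crop confirms it: the white bottle with the red nozzle is in the drawer at about crop (290,130), and the lilac tray is at crop (700,332). Moving over the bottle at the current height.

>>> step_arm:
  rows: [1.3,-0.7,0,0,-1,2.6,-1.4,0,0,-1,3.9,-2.1,0,0,-1,5.2,-2.85,0,0,-1,6.5,-3.55,0,0,-1]
  squeeze: 35

```text
t: 1.5
tool_pos: [0.3563, -0.3276, 0.2565]
tool_rot: [3.141, -0.0, 0.409]
contact_force: [0.1, -1.0, 0.3]
gripper_width: 0.0852
grasp_force: 0.0
```

>>> step_arm:
  rows: [1.3,-0.7,0,0,-1,2.6,-1.4,0,0,-1,3.9,-2.1,0,0,-1,5.2,-2.85,0,0,-1,6.5,-3.55,0,0,-1]

```text
t: 2.0
tool_pos: [0.4929, -0.152, 0.2565]
tool_rot: [3.141, -0.0, 0.41]
contact_force: [0.2, 0.1, -0.8]
gripper_width: 0.085
grasp_force: 0.0
```

>>> step_arm:
  rows: [1.3,-0.7,0,0,-1,2.6,-1.4,0,0,-1,3.9,-2.1,0,0,-1,5.0,-2.7,0,0,-1,5.0,-2.7,0,0,-1]

```text
t: 2.5
tool_pos: [0.5994, -0.0157, 0.2559]
tool_rot: [-3.141, -0.002, 0.414]
contact_force: [-1.0, -0.5, 0.2]
gripper_width: 0.0859
grasp_force: 0.0
```

```bash
cat > w.py <<'E'
from h import *
p=get_image("wrist"); cv2.imwrite("pics/wrist1.png",p["pixels"])
for o in outline_of("glue_bottle",p)[:2]:
    v,u=np.nonzero(o["mask"]&(p["range_z"]>0)); w=world(p,u,v)
    print(round(o["conf"],2),np.array(o["centre"])*[400,640],np.percentile(w,[2,50,98],axis=0).round(3).tolist())
    t=w[w[:,2]>.18]; print("nozzle",len(t),t.mean(0).round(4) if len(t) else "")
    s=w[(w[:,2]>.155)&(w[:,2]<.18)]; print("shoulder",len(s),((s.max(0)+s.min(0))/2).round(4) if len(s) else "")
s=state(); print(s["tool_pos"].round(4),s["tool_rot"].round(4))
E
python3 w.py
```

```text
0.71 [ 42.12  225.408] [[0.663, 0.069, 0.083], [0.68, 0.081, 0.176], [0.699, 0.104, 0.206]]
nozzle 1615 [0.6805 0.0846 0.1943]
shoulder 2381 [0.6809 0.0885 0.1675]
[ 0.5973 -0.019   0.2558] [-3.1414e+00  1.1000e-03  4.1190e-01]
```

View pics/wrist1.png

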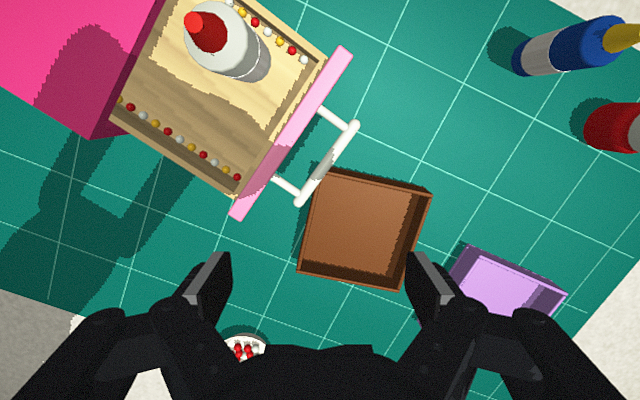

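The wrist view shows the bottle at about (225,45), the handle at (330,165), brown tray (365,235), lilac tray (510,285). The bottle axis is at about (0.6805, 0.088). Centring, then descending.

>>> step_arm:
  rows: [1.3,-0.7,0,0,-1,2.6,-1.4,0,0,-1,3.6,-1.95,0,0,-1,3.95,-2.15,0,0,-1,3.95,-2.15,0,0,-1]

```text
t: 3.1
tool_pos: [0.6803, 0.0866, 0.2558]
tool_rot: [-3.142, 0.001, 0.41]
contact_force: [-0.8, 0.0, -0.5]
gripper_width: 0.0855
grasp_force: 0.0
```

>>> step_arm:
  rows: [0,0,0.8,0,-1,0,0,1.6,0,-1,0,0,2.4,0,-1,0,0,3.0,0,-1,0,0,3.2,0,-1]

```text
t: 3.6
tool_pos: [0.6781, 0.0843, 0.1582]
tool_rot: [-3.14, 0.005, 0.408]
contact_force: [1.0, 0.8, 0.5]
gripper_width: 0.0854
grasp_force: 0.0
```

>>> step_arm:
  rows: [0,0,0,0,-0.4,0,0,0,0,0,0,0,0,0,0.3,0,0,0,0,0.6,0,0,0,0,1]

```text
t: 4.1
tool_pos: [0.6811, 0.0866, 0.1621]
tool_rot: [3.14, -0.002, 0.41]
contact_force: [-0.8, -0.4, 5.2]
gripper_width: 0.0392
grasp_force: 35.1
```

>>> step_arm:
  rows: [0,0,0,0,1,0,0,0,0,1,0,0,0,0,1,0,0,0,0,1,0,0,0,0,1]

```text
t: 4.6
tool_pos: [0.6811, 0.0866, 0.1621]
tool_rot: [3.14, -0.002, 0.41]
contact_force: [0.1, 0.2, 6.5]
gripper_width: 0.0391
grasp_force: 35.0
```

Gripped. Lifting.

>>> step_arm:
  rows: [0,0,-0.3,0,1,0,0,-0.9,0,1,0,0,-1.6,0,1,0,0,-2.2,0,1,0,0,-2.6,0,1]

```text
t: 5.1
tool_pos: [0.6806, 0.0869, 0.2401]
tool_rot: [3.141, -0.001, 0.41]
contact_force: [0.2, 0.1, -1.3]
gripper_width: 0.0393
grasp_force: 35.6
```

```bash
python3 - <<'E'
from h import *
p=get_image("scene"); cv2.imwrite("pics/lift.png",cv2.resize(p["pixels"][120:320,200:460],None,fx=2.5,fy=2.5))
o=outline_of("glue_bottle",p)[0]; v,u=np.nonzero(o["mask"]&(p["range_z"]>0)); w=world(p,u,v)
print(o["conf"],np.percentile(w,[1,50,99],axis=0).round(3).tolist())
s=state(); print(s["tool_pos"].round(4),s["tool_rot"].round(4),s["contact_force"].round(1),s["gripper_width"])
E
```

```text
0.66 [[0.668, 0.073, 0.154], [0.691, 0.098, 0.215], [0.7, 0.109, 0.28]]
[0.6811 0.0869 0.2405] [ 3.1401 -0.0033  0.4101] [-0.   0.1 -1.2] 0.03927595562183407
```

View pics/lift.png

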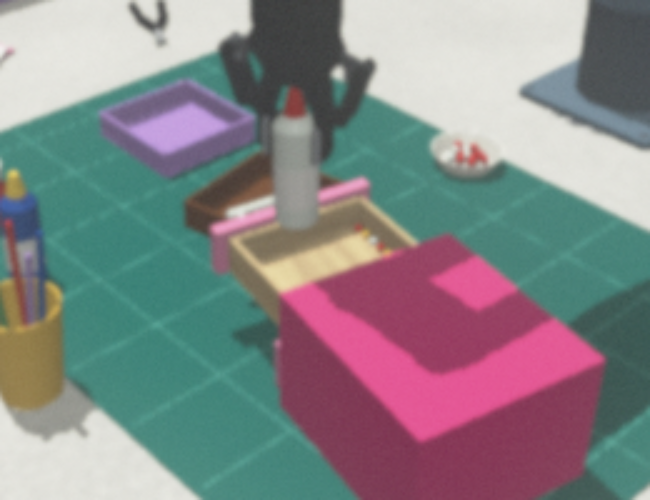

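The crop shows the bottle held upright at (297,165), clear of the drawer. Carrying it to the lilac tray at (180,125).

>>> step_arm:
  rows: [-0.4,0.4,0,0,1,-1.1,1.1,0,0,1,-2.0,1.9,0,0,1,-2.9,2.8,0,0,1,-3.8,3.65,0,0,1]

```text
t: 5.7
tool_pos: [0.6175, -0.0609, 0.2367]
tool_rot: [-3.14, 0.003, 0.41]
contact_force: [0.6, -0.7, -0.9]
gripper_width: 0.0394
grasp_force: 35.5
```

>>> step_arm:
  rows: [-0.9,0.85,0,0,1,-1.8,1.75,0,0,1,-2.7,2.6,0,0,1,-3.5,3.4,0,0,1,-4.3,4.15,0,0,1]

```text
t: 6.2
tool_pos: [0.5485, -0.2264, 0.2368]
tool_rot: [-3.14, 0.002, 0.409]
contact_force: [0.4, -0.8, -1.2]
gripper_width: 0.0388
grasp_force: 35.5
```

>>> step_arm:
  rows: [-0.8,0.75,0,0,1,-1.5,1.45,0,0,1,-2.0,1.95,0,0,1,-2.35,2.25,0,0,1,-2.4,2.3,0,0,1]

```text
t: 6.7
tool_pos: [0.5105, -0.318, 0.2372]
tool_rot: [-3.14, 0.001, 0.407]
contact_force: [-0.4, -0.1, -0.4]
gripper_width: 0.0393
grasp_force: 35.5
```

>>> step_arm:
  rows: [0,0,0.4,0,1,0,0,1.2,0,1,0,0,2.0,0,1,0,0,2.8,0,1,0,0,3.2,0,1]

```text
t: 7.2
tool_pos: [0.5113, -0.3141, 0.1391]
tool_rot: [-3.137, 0.002, 0.411]
contact_force: [-0.0, 1.2, -1.3]
gripper_width: 0.0389
grasp_force: 35.5
```

```bash
python3 - <<'E'
from h import *
for n in ("top","scene"):
    p=get_image(n); o=outline_of("glue_bottle",p)
    for o in o[:2]:
        v,u=np.nonzero(o["mask"]&(p["range_z"]>0)); w=world(p,u,v)
        print(n,o["conf"],np.percentile(w,[1,50,99],axis=0).round(3).tolist())
s=state(); print(s["tool_pos"].round(4),s["tool_rot"].round(4),s["contact_force"].round(1),s["gripper_width"])
E
```

```text
scene 0.82 [[0.416, -0.482, 0.003], [0.52, -0.302, 0.112], [0.531, -0.291, 0.176]]
[ 0.5126 -0.3163  0.1426] [ 3.1413e+00 -2.0000e-04  4.1070e-01] [ 0.6  0.5 -0.4] 0.0388862209393635
```

>>> step_arm:
  rows: [0,0,0.4,0,1,0,0,0.8,0,1,0,0,1.1,0,1,0,0,1.3,0,1,0,0,1.4,0,1]

```text
t: 7.9
tool_pos: [0.5117, -0.3164, 0.0993]
tool_rot: [-3.14, 0.001, 0.41]
contact_force: [-0.9, 0.8, -1.8]
gripper_width: 0.0391
grasp_force: 35.5
```

>>> step_arm:
  rows: [0,0,0.05,0,1,0,0,0.1,0,1,0,0,0.15,0,1,0,0,0.2,0,1,0,0,0.2,0,1]

```text
t: 8.4
tool_pos: [0.5121, -0.3167, 0.0943]
tool_rot: [-3.142, 0.0, 0.41]
contact_force: [0.2, -0.2, -1.7]
gripper_width: 0.0396
grasp_force: 35.5
```

>>> step_arm:
  rows: [0,0,0.03,0,1,0,0,0.06,0,1,0,0,0.09,0,1,0,0,0.1,0,1,0,0,0.1,0,1]

```text
t: 8.9
tool_pos: [0.5123, -0.3167, 0.0921]
tool_rot: [3.141, -0.0, 0.41]
contact_force: [-1.5, 1.5, 5.5]
gripper_width: 0.0391
grasp_force: 36.2
```

Contact (force z +5.5 N). Opening gently, then rising.

>>> step_arm:
  rows: [0,0,0,0,0.2,0,0,0,0,0,0,0,0,0,-0.4,0,0,0,0,-0.8,0,0,0,0,-1]

```text
t: 9.4
tool_pos: [0.5121, -0.3167, 0.0911]
tool_rot: [-3.141, 0.0, 0.41]
contact_force: [-0.3, -0.4, -0.4]
gripper_width: 0.0834
grasp_force: 0.0
```

>>> step_arm:
  rows: [0,0,0,0,-1,0,0,0,0,-1,0,0,-0.2,0,-1,0,0,-0.5,0,-1,0,0,-1.0,0,-1]

```text
t: 9.9
tool_pos: [0.5118, -0.3164, 0.1216]
tool_rot: [-3.14, 0.001, 0.41]
contact_force: [0.4, -0.7, 0.9]
gripper_width: 0.0851
grasp_force: 0.0
```

>>> step_arm:
  rows: [0,0,-1,0,-1,0,0,-2,0,-1,0,0,-3,0,-1,0,0,-3.5,0,-1,0,0,-3.5,0,-1]

```text
t: 10.4
tool_pos: [0.5134, -0.3178, 0.2303]
tool_rot: [3.135, -0.003, 0.41]
contact_force: [-0.6, 1.1, 0.7]
gripper_width: 0.0855
grasp_force: 0.0
```

```bash
python3 - <<'E'
from h import *
p=get_image("scene"); cv2.imwrite("pics/placed.png",cv2.resize(p["pixels"][100:300,200:460],None,fx=2.5,fy=2.5))
for n in ("scene","wrist","top"):
    p=get_image(n)
    for o in outline_of("glue_bottle",p)[:2]:
        v,u=np.nonzero(o["mask"]&(p["range_z"]>0)); w=world(p,u,v)
        print(n,round(o["conf"],2),np.percentile(w,[2,50,98],axis=0).round(3).tolist())
    for o in pinpoint("cabinet_drawer0_handle",p)[:1]:
        c=np.array(o["centre"])*[400,640]; print(n,"handle",round(o["conf"],2),onplane(p,c[1],c[0],.095).round(3))
s=state(); print(s["tool_pos"].round(4),s["tool_rot"].round(4),s["joint_pos"].round(2))
E
```

```text
scene 0.63 [[0.443, -0.445, 0.003], [0.519, -0.303, 0.062], [0.531, -0.293, 0.124]]
scene handle 0.87 [ 0.622 -0.01   0.095]
wrist 0.94 [[0.495, -0.332, 0.006], [0.52, -0.311, 0.105], [0.532, -0.296, 0.136]]
wrist handle 0.58 [ 0.533 -0.306  0.095]
top handle 0.76 [ 0.617 -0.012  0.095]
[ 0.5119 -0.3166  0.2256] [-3.1405e+00  5.0000e-04  4.0980e-01] [-0.74  0.37  1.45  0.    1.32  0.42]
```

View pics/placed.png

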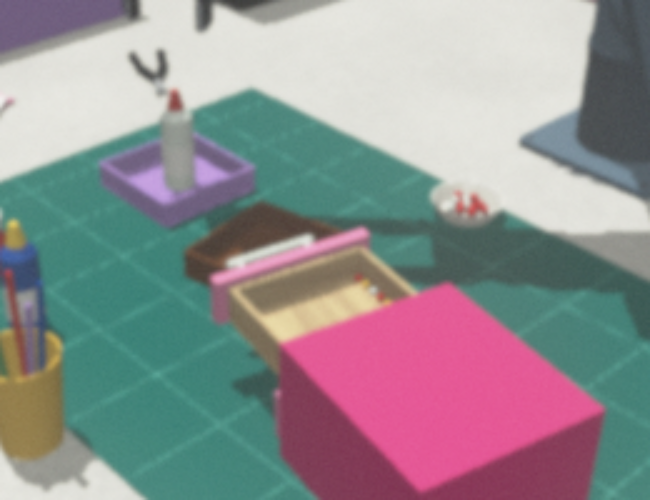

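The bottle stands upright in the lilac tray at crop (177,150) and the drawer is still open. Now staging in front of the handle with the gripper shut and turned to the drawer axis.

>>> step_arm:
  rows: [0.8,-0.8,0,1.4,-1,1.6,-1.6,0,2.8,-0.5,2.4,-2.4,0,4.2,0.3,3.2,-3.2,0,5.6,1,4.0,-4.0,0,7.05,1]

```text
t: 11.4
tool_pos: [0.5747, -0.1576, 0.2261]
tool_rot: [-3.142, 0.0, -0.211]
contact_force: [0.2, 0.0, -0.1]
gripper_width: 0.0284
grasp_force: 0.0
```

>>> step_arm:
  rows: [0.2,-0.7,0,0,1,0.5,-1.4,0,0,1,0.6,-2.0,0,0,1,0.7,-2.4,0,0,1,0.7,-2.4,0,0,1]

```text
t: 11.9
tool_pos: [0.61, -0.0913, 0.226]
tool_rot: [-3.141, 0.0, -0.204]
contact_force: [0.1, -0.2, 0.1]
gripper_width: 0.0003
grasp_force: 0.0
```

>>> step_arm:
  rows: [-0.1,0,0.9,0,1,-0.25,0,1.8,0,1,-0.25,0,2.7,0,1,-0.25,0,3.5,0,1,-0.25,0,3.85,0,1]

```text
t: 12.4
tool_pos: [0.6005, -0.0917, 0.1083]
tool_rot: [-3.141, 0.004, -0.206]
contact_force: [-0.5, 0.8, -0.8]
gripper_width: -0.0001
grasp_force: 0.0
```

>>> step_arm:
  rows: [0,-0.5,0,0,1,0,-1.0,0,0,1,0,-1.4,0,0,1,0,-1.7,0,0,1,0,-2.0,0,0,1]

```text
t: 12.9
tool_pos: [0.6152, -0.031, 0.1118]
tool_rot: [3.141, -0.002, -0.204]
contact_force: [0.6, -1.4, -0.7]
gripper_width: -0.0
grasp_force: 0.0
```

>>> step_arm:
  rows: [0,-0.4,0,0,1,0,-0.9,0,0,1,0,-1.4,0,0,1,0,-1.9,0,0,1,0,-2.4,0,0,1]

```text
t: 13.4
tool_pos: [0.6296, 0.0394, 0.111]
tool_rot: [-3.142, -0.0, -0.205]
contact_force: [0.3, -2.1, 2.3]
gripper_width: -0.0001
grasp_force: 1.1
```

```bash
python3 - <<'E'
from h import *
p=get_image("top"); cv2.imwrite("pics/push.png",cv2.resize(p["pixels"][110:290,120:450],None,fx=2.4,fy=2.4))
s=state(); print(s["tool_pos"].round(4),s["tool_rot"].round(4),s["contact_force"].round(1),s["joint_pos"].round(2))
E
```

```text
[0.6297 0.0419 0.1108] [-3.1398e+00 -2.0000e-04 -2.0420e-01] [-0.5  1.2  0.4] [-0.11  0.52  1.51  0.    1.11  1.66]
```

View pics/push.png

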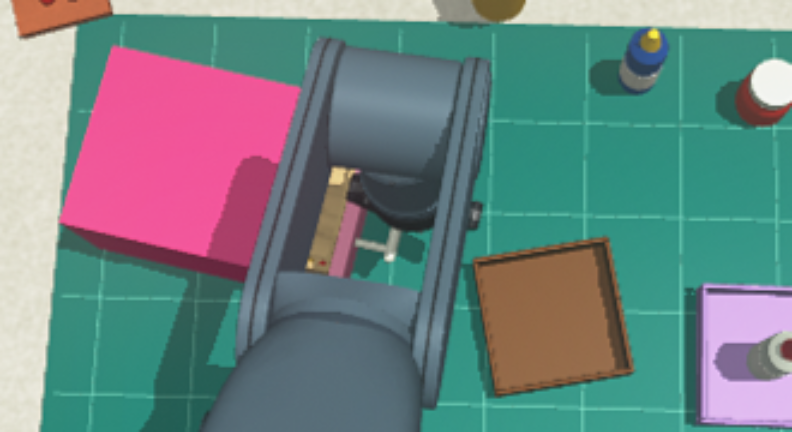

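The crop shows the drawer following the push, with the handle at about (385,245) and roughly half the opening left. Continuing, slower near the end.

>>> step_arm:
  rows: [0,-0.3,0,0,1,0,-0.6,0,0,1,0,-0.9,0,0,1,0,-1.15,0,0,1,0,-1.4,0,0,1]

```text
t: 13.95
tool_pos: [0.6376, 0.0797, 0.1105]
tool_rot: [3.141, 0.001, -0.206]
contact_force: [-1.1, -1.3, -0.4]
gripper_width: 0.0001
grasp_force: 0.6
```

>>> step_arm:
  rows: [0,-0.1,0,0,1,0,-0.2,0,0,1,0,-0.3,0,0,1,0,-0.4,0,0,1,0,-0.5,0,0,1]

```text
t: 14.45
tool_pos: [0.6402, 0.091, 0.1107]
tool_rot: [3.136, 0.001, -0.205]
contact_force: [-4.6, -17.4, 1.2]
gripper_width: -0.0
grasp_force: 9.0
```

It has reached the stop (17 N). Easing off, backing away and rising.

>>> step_arm:
  rows: [0,0,0,0,1,0,0.2,0,0,1,0,0.6,0,0,1,0,1.2,0,0,1,0,2.0,0,0,1]

```text
t: 14.95
tool_pos: [0.6284, 0.0346, 0.1109]
tool_rot: [-3.141, -0.0, -0.204]
contact_force: [0.4, -0.6, -0.4]
gripper_width: -0.0002
grasp_force: 0.0
```

>>> step_arm:
  rows: [0,0.8,-0.5,0,1,0,1.2,-1.3,0,1,-0.6,1.2,-2.4,0,1,-1.6,1.2,-3.4,0,1,-2.8,1.2,-4.0,0,1]

```text
t: 15.45
tool_pos: [0.5395, 0.0157, 0.2332]
tool_rot: [-3.141, -0.004, -0.207]
contact_force: [0.3, 0.6, 0.6]
gripper_width: -0.0
grasp_force: 0.0
```

>>> step_arm:
  rows: [-1.2,1,0,0,1,-2.4,2,0,0,1,-3.4,3,0,0,1,-4,4,0,0,1,-4,4.2,0,0,1]

```text
t: 15.95
tool_pos: [0.393, -0.0836, 0.231]
tool_rot: [3.141, -0.0, -0.208]
contact_force: [0.1, 1.1, 0.7]
gripper_width: 0.0002
grasp_force: 0.0
```

```bash
sed -i 's/crop.png/final.png/' m.py; python3 m.py; python3 -c "
from h import *
p=get_image('top')
for o in pinpoint('cabinet_drawer0_handle',p)[:1]:
    c=np.array(o['centre'])*[400,640]; print(o['conf'],onplane(p,c[1],c[0],.095).round(3))
print(state()['tool_pos'])"
```

```text
cabtop [0.726 0.237] [0.227 0.111] 61.0 55
handle [0. 0.] [0. 0.] 0.0 0
panel [0. 0.] [0. 0.] 0.0 0
lilac [ 0.515 -0.318] [0.151 0.141] 89.1 3110
top nozzle [nan nan nan] 0.137 0
top body [ 0.5158 -0.3236] 199
scene nozzle [nan nan nan] 0.136 0
scene body [ 0.5014 -0.3217] 104
[ 0.39641894 -0.08141829  0.23078255]m.py:16: RuntimeWarning: Mean of empty slice.
  t=w[w[:,2]>.185]; print(n,"nozzle",t.mean(0).round(4),w[:,2].max().round(3),len(t))
  ret = um.true_divide(
```

View pics/final.png

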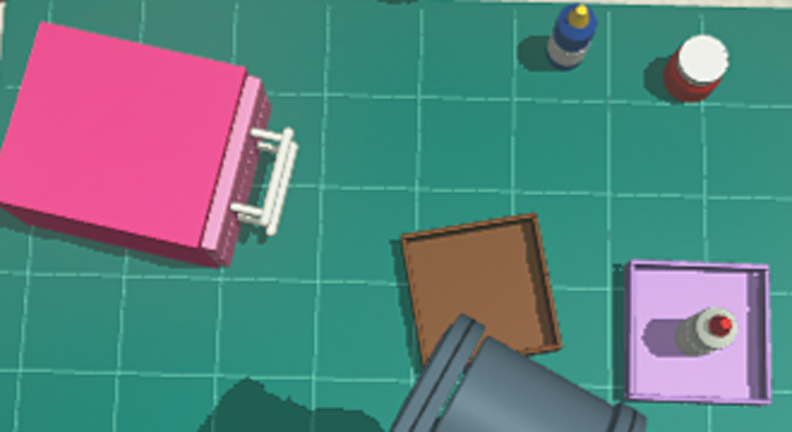

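The drawer looks flush at crop (235,165), and the bottle stands in the lilac tray at (710,330). One numeric check that the panel sits flush, comparing it with the lower, shut drawer's bar.

```bash
python3 - <<'E'
from h import *
p=get_image("top"); V,U=np.mgrid[0:400,0:640]; W=world(p,U.ravel(),V.ravel()).reshape(400,640,3)
hsv=cv2.cvtColor(p["pixels"],cv2.COLOR_BGR2HSV); S,B=hsv[...,1],hsv[...,2]
d=np.array([.203,.979]); s=W[...,:2]@d; reg=(U>240)&(U<280)&(V>150)&(V<225)&(p["range_z"]>0)
w=reg&(S<60)&(B>140)
for a,b in((.085,.12),(.02,.06)):
    m=w&(W[...,2]>a)&(W[...,2]<b); print(a,m.sum(),np.percentile(s[m],[2,10,50,90]).round(4) if m.any() else "")
pan=(U>215)&(U<280)&(V>140)&(V<240)&(W[...,2]>.106)&(W[...,2]<.122)&(S>50); print("panel",pan.sum(),np.percentile(s[pan],[2,50,98]).round(4))
ct=(U>150)&(U<260)&(V>125)&(V<240)&(W[...,2]>.124)&(W[...,2]<.14)&(S>120); print("cabtop",ct.sum(),np.percentile(s[ct],[1,50,99]).round(4))
E
```

```text
0.085 272 [0.2323 0.233  0.239  0.2629]
0.02 173 [0.232  0.2329 0.2366 0.2639]
panel 586 [0.2721 0.2799 0.2904]
cabtop 6779 [0.2885 0.3874 0.489 ]
```

The upper and lower bars line up within 0.5 mm, and the panel meets the cabinet front, so the drawer is shut.

```bash
python3 -c "
from station import *
print(close_job())"
```

```text
the job is handed in; nothing more can be done
None
```

The glue bottle is standing upright in the lilac tray, the top drawer is fully shut, and the job was handed in after about 16 s of the 51 s allowed.

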